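# Feed one vial with one turn of the vial feeder's flywheel

### The job

Feed the vial that stands in the feeder's slide: take the upright crank handle on the flywheel and turn the wheel clockwise, seen from above, through exactly one full revolution, so that the pusher makes one stroke out and back and leaves the vial standing further down the slide. Stop with the handle back at the home pointer where it started, without turning it backwards from home or running on into a second stroke, and let go.

Things in the scene. Friction and masses are not known exactly. Their poses are not given: they have to be found in the camera images.
- flywheel (a joint): flywheel angle, rad: 0 at the start (handle at the home pointer), growing clockwise seen from above, no wrap: one revolution reads 6.283. Turns both ways without stops; a light even drag (0.06 N m, 1 to 2 N at the handle) keeps it where it is left. A linkage under it drives the pusher: 60 mm out at half a turn, back after a whole turn.
- wheel_axis (a point): point on the vertical axis of the flywheel (level steel disc, 140 mm across, on a grey box), 66 mm over the worktop, at rim top. Axes of the feeder, fixed, not turning with the wheel: z up; -x to the home pointer (steel bracket before the rim); -y along the slide (channel 38 mm wide, floor at 10 mm, rims at 26 mm, end stop 243 mm from the axis). Only the handle rises above 74 mm.
- crank_handle (a point): grip point on the handle's centre line, 100 mm over the worktop; travels on a circle of 55 mm radius about wheel_axis. The handle is a black upright sleeve, 20 mm in diameter, from 70 to 117 mm over the worktop (spindle tip 120 mm), near the wheel's rim. It spins freely on its spindle, so a gripper can carry it round at constant orientation.
- feed_vial: glass vial with black screw cap, 27 mm in diameter, 62 mm high, upright in the slide in front of the pusher, 116 to 122 mm from the wheel axis; origin at the centre of its underside, z up. One stroke moves it to about 174 mm from the axis. Other vials stand on the worktop, beside the feeder and behind it.
Not all that is in view belongs to the job. What is shaped like the feed_vial but brown or yellow is not meant.

How it is judged:
On the way:
1. the flywheel has made half a turn clockwise and the pusher has moved the vial down the slide (value of joint flywheel above 2.8 rad and y of feed_vial in the frame of wheel_axis below -0.16 m), for 0.1 s.
At the end, for the whole second after the job is handed in: The flywheel has turned one revolution clockwise and rests with its handle back at the home pointer within 15 degrees (joint 6.283 +- 0.26 rad); the vial stands upright (within 10 degrees) and still in the slide, 160 to 235 mm from the wheel axis and within 15 mm of the slide's centre line (value of joint flywheel between 6.023 and 6.543 rad and velocity of joint flywheel between -0.05 and 0.05 rad/s and y of feed_vial in the frame of wheel_axis between -0.235 and -0.16 m and x of feed_vial in the frame of wheel_axis between -0.015 and 0.015 m and angle between feed_vial's own z axis and vertical below 0.17 rad and linear speed of feed_vial below 0.02 m/s); the robot touches nothing.
It fails at once if the flywheel is run more than 23 degrees past home into a second stroke (value of joint flywheel above 6.683 rad).
It fails at once if the flywheel is turned more than 23 degrees backwards from home (value of joint flywheel below -0.4 rad).
It also fails if it takes over 51 s, if anything falls off the work surface, if the arm or the gripper's body presses on something with over 40 N, if the wrist force passes 120 N, or if a joint passes its speed limit or range.

### The arm

A 6-joint arm with a two-finger parallel gripper is mounted at the origin on a cart in front of the work surface, level with it; the furniture and walls round the work are solid. World frame = base frame: x ahead of the robot, y to its left, z up, the work surface at z = 0. Lengths are in m, angles in rad, forces in N, time in s.
With the tool pointing down it reaches from about 0.4 to 0.825 m from the base axis. Payload 7 kg.
Tool frame: the origin (TCP) lies at the very end of the fingers, on their centre line; the grasp point (between the pads) lies 19 mm behind it; z points along the fingers, y is the direction in which the jaws open and shut (so a half turn about z gives the same grasp; the last joint's range is limited). The gripper opens to 88 mm and grips with 3 to 60 N. Pads are 19 mm wide; open, the fingers measure 130 mm over their backs; the gripper's body (78 mm by 193 mm) begins 47 mm behind the grasp point.
Start: joints at [-0.998, 0.359, 0.012, 0, -1.224, -0.288], TCP at [0.19, -0.648, 0.227] pointing down, gripper open.
Joint ranges: [-3.07, 3.07], [-1.43, 2.12], [-1.02, 1.25], [-3.03, 1.67], [-3.05, -0], [-3.03, 3.03]. Speed limits (rad/s): [2.39, 2.39, 3.01, 3.14, 3.14, 3.14].

### API

Orientations are given as [roll, pitch, yaw] about the fixed x, y, z axes, in that order (R = Rz(yaw) Ry(pitch) Rx(roll)).
In Python, from station import arm gives the robot as it stands.
- The arm moves only by the shell command python3 -m inch 'ROWS' [FORCE]. ROWS is text: rows parted by semicolons, each of 7 numbers parted by spaces: the closure, from 0 (fully open) to 1 (shut), then the shift along the tool's x, y, z each as a share of 300 mm, from -1 to 1, then the turn, a rotation vector about the tool's x, y, z each as a share of 60 degrees, from -1 to 1. In form: grip tx ty tz rx ry rz; .... A call has 1 to 12 rows; each row is the pose to reach, as a shift and turn from the pose commanded when the call began, along the tool's axes at that moment; what a row does not reach only later rows make up. A row lasts 1/10 s, in which the tool goes at most 50 mm and 8.59 degrees, less where a joint would pass 70% of its speed; a pose out of reach is approached as far as the arm can. A call with a number of a shift or a turn outside -1 to 1 is refused whole. A call with a gripper value outside its range is refused whole. The fingers move at their own pace and stop on an object; FORCE is the grip in N (left out, the last holds). Time passes only in rows, so rows that repeat a pose let the fingers close. It gives the time, the measured TCP pose, the force and the opening at its end, in the units of the state.
- arm.get_state(): the state, without advancing time (a new reading comes with each control period).
- arm.grab_frame(name): name is "side" or "top" or "wrist"; returns a dict with "img" (480x640x3 uint8, red, green, blue), "range_z" (480x640 float32, m along the optical axis (not along the pixel's ray), 0 where there is no reading), "fx", "fy", "cx", "cy" (pixels), "dist" ([k1, k2, p1, p2, k3] as OpenCV has them; the pictures are not rectified), "extrinsics" (4x4, takes a point from world to camera coordinates); the wrist camera has in their place "tool_from_camera" (4x4, takes a point from camera to tool coordinates, whose origin is the TCP and whose axes are the flange's). Camera axes: x right, y up, looking along -z (the intrinsics and any distortion apply to the point x, -y, -z); pixel columns grow to the right and rows downward; lengths in m; the calibration is good to about 2 mm. A picture is of the moment at which its call begins: read the wrist's pose just before it.
- arm.job_done(): hands the job in, once; it reports no verdict.
The state is a dict: "t": time; "q": joint angles; "qd": joint speeds; "joint_efforts": joint torques, N m; "eef_pos": TCP position; "ee_rot": TCP orientation; "force": force on the tool from outside, world axes, zero at the start; "moment": the same for the moment, N m; "width": finger opening in m.
Only numpy, scipy, OpenCV 4.12 (cv2) and the standard library are available. Lean on these libraries where they do the work, as an engineer would, in place of code of your own. Each camera call takes 0.05 s, during which the arm holds its last target.

## Working session

There is one attempt and no reset: what is moved stays moved. The work goes in short steps, Python scripts to look and compute and a shell command to move; the robot and the scene stay as the last step left them, time stands still between calls to the robot, and variables do not carry over. Pictures are saved under pics/ and viewed, and the job is handed in when it is done.

```bash
mkdir -p pics; ls; python3 - <<'E'
from station import arm
import cv2,pickle
s=arm.get_state();print(s)
for n in("side","top","wrist"):
    f=arm.grab_frame(n);pickle.dump(f,open(f"pics/{n}0.pkl","wb"))
    cv2.imwrite(f"pics/{n}0.png",f["img"][:,:,::-1])
    print(n,f.get("extrinsics",f.get("tool_from_camera")),f["fx"],f["dist"])
E
```

```text
pics
{'t': 0.0, 'q': array([-9.97905913e-01,  3.59413405e-01,  1.10585104e-02, -3.51616593e-04,
       -1.22409160e+00, -2.88118923e-01]), 'qd': array([ 0.00063379, -0.00067641,  0.00041526, -0.00091295,  0.00043091,
       -0.00154717]), 'joint_efforts': array([ 1.24765243e-04, -5.82720459e+01,  2.93067491e+01,  6.99736297e+00,
        6.94264789e-03, -1.13018880e-04]), 'eef_pos': array([ 0.18948338, -0.64735067,  0.22560512]), 'ee_rot': array([ 3.13991658e+00, -1.52025628e-04, -2.85694079e+00]), 'force': array([ 0.22590734, -0.10895776,  0.18282347]), 'moment': array([-0.00663846, -0.01742548, -0.0367423 ]), 'width': 0.08772060093451663}
side [[ 0.9390971  -0.34364693 -0.00185224 -0.54544055]
 [ 0.16183181  0.43747629  0.88454789 -0.1465312 ]
 [-0.30316185 -0.8309761   0.46644571 -0.83811433]
 [ 0.          0.          0.          1.        ]] 501.7821727112734 [-0.02377234  0.          0.          0.          0.        ]
top [[ 1.03504458e-03 -9.99973477e-01 -7.20924081e-03 -6.63054566e-02]
 [ 9.98784207e-01  6.78450147e-04  4.92914634e-02 -5.42768185e-01]
 [-4.92852649e-02 -7.25149472e-03  9.98758418e-01 -1.04893567e+00]
 [ 0.00000000e+00  0.00000000e+00  0.00000000e+00  1.00000000e+00]] 509.08796971853735 [-0.13783664  0.          0.          0.          0.        ]
wrist [[-3.21643307e-04  9.52081503e-01  3.05844256e-01  8.23161850e-02]
 [ 9.99999075e-01  7.10442048e-04 -1.15992279e-03  1.24518500e-03]
 [-1.32162566e-03  3.05843600e-01 -9.52080850e-01 -1.57826874e-01]
 [ 0.00000000e+00  0.00000000e+00  0.00000000e+00  1.00000000e+00]] 387.59285415032923 [-0.01706928  0.          0.          0.          0.        ]
```

View pics/top0.png

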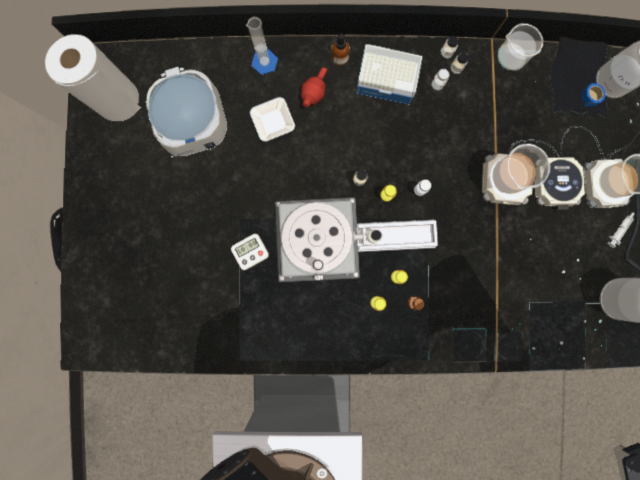

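View pics/side0.png

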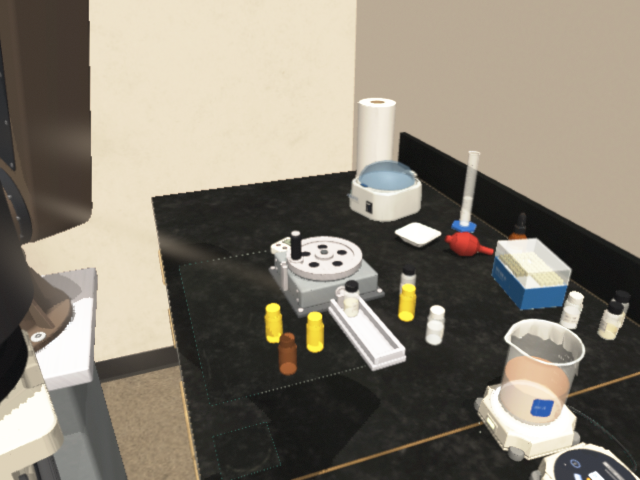

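View pics/wrist0.png

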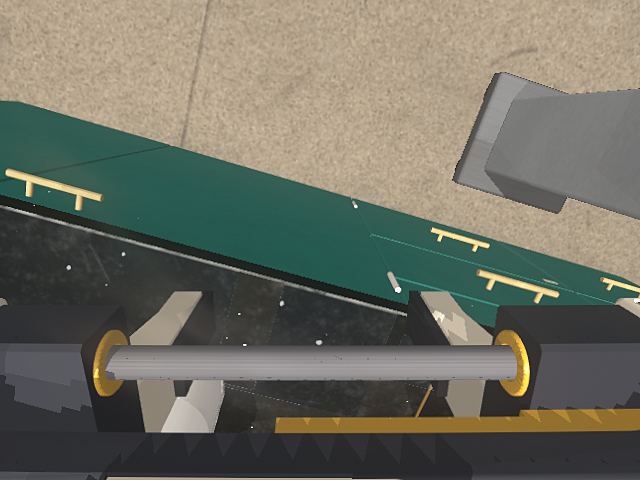

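The top image shows the flywheel centred at about (316,238), the handle at (318,264) by the pointer at (318,277), and the slide running right (world -y) with the feed vial at (375,236). The side image shows the handle at (296,245) and the vial at (350,297). Next I'll measure these and crop close.

```bash
cat > h.py <<'E'
import numpy as np,cv2
def cam(f):
    K=np.array([[f["fx"],0,f["cx"]],[0,f["fy"],f["cy"]],[0,0,1]]);return K,np.array(f["dist"],float),np.array(f["extrinsics"])
def ray(f,u,v):
    K,d,E=cam(f);p=cv2.undistortPoints(np.array([[[u,v]]],float),K,d)[0,0]
    r=E[:3,:3].T@np.array([p[0],-p[1],-1]);c=-E[:3,:3].T@E[:3,3];return c,r
def at_z(f,u,v,z):
    c,r=ray(f,u,v);return c+r*(z-c[2])/r[2]
def cloud(f):
    K,d,E=cam(f);vv,uu=np.mgrid[:480,:640]
    p=cv2.undistortPoints(np.stack([uu,vv],-1).reshape(-1,1,2).astype(float),K,d).reshape(480,640,2)
    Z=f["range_z"];P=np.stack([p[...,0]*Z,-p[...,1]*Z,-Z],-1)
    return (P-E[:3,3])@E[:3,:3]
E
python3 - <<'E'
import pickle,cv2,numpy as np
from h import *
t=pickle.load(open("pics/top0.pkl","rb"));s=pickle.load(open("pics/side0.pkl","rb"))
a=cv2.resize(t["img"][190:300,260:450],None,fx=4,fy=4,interpolation=2)[:,:,::-1]
b=cv2.resize(s["img"][220:370,250:420],None,fx=4,fy=4,interpolation=2)[:,:,::-1]
cv2.imwrite("pics/tc.png",a);cv2.imwrite("pics/sc.png",b)
for n,f in(("top",t),("side",s)):
    C=cloud(f)
    # handle points
    m=(f["range_z"]>0)&(C[...,2]>.078)&(C[...,2]<.125)&(C[...,0]>.35)&(C[...,0]<.7)&(abs(C[...,1]+.06)<.13)
    P=C[m];print(n,m.sum(),P.mean(0).round(4) if m.sum() else"", P.min(0).round(3),P.max(0).round(3))
    m=(f["range_z"]>0)&(abs(C[...,2]-.066)<.004)&(C[...,0]>.4)&(C[...,0]<.7)&(abs(C[...,1]+.06)<.13)
    P=C[m];print("disc",m.sum(),P.min(0).round(3),P.max(0).round(3)); 
    c,r=cv2.minEnclosingCircle(P[:,:2].astype(np.float32));print(c,r)
E
```

```text
top 92 [ 0.5078 -0.0678  0.1198] [ 0.498 -0.077  0.113] [ 0.517 -0.059  0.124]
disc 2887 [ 0.424 -0.189  0.062] [0.7   0.004 0.07 ]
(0.5579728484153748, -0.13865043222904205) 0.1435665339231491
side 260 [ 0.5088 -0.0725  0.1012] [ 0.5   -0.079  0.079] [ 0.519 -0.06   0.121]
disc 1154 [ 0.426 -0.19   0.062] [0.698 0.006 0.07 ]
(0.5579589605331421, -0.1359225958585739) 0.14218507707118988
```

```bash
ls pics
```

```text
sc.png
side0.pkl
side0.png
tc.png
top0.pkl
top0.png
wrist0.pkl
wrist0.png
```

View pics/tc.png

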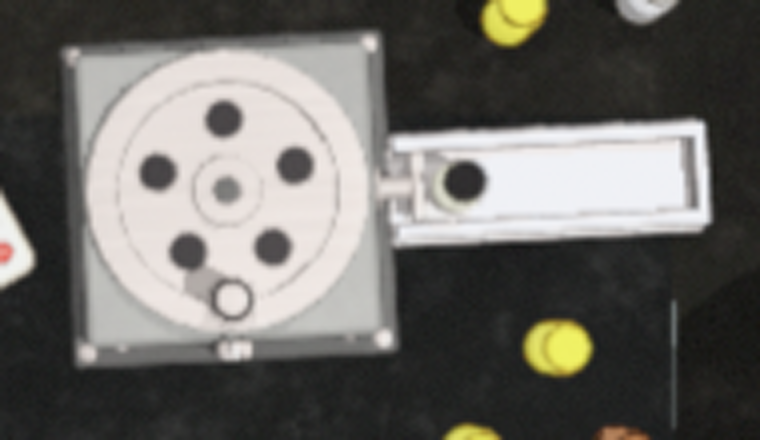

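View pics/sc.png

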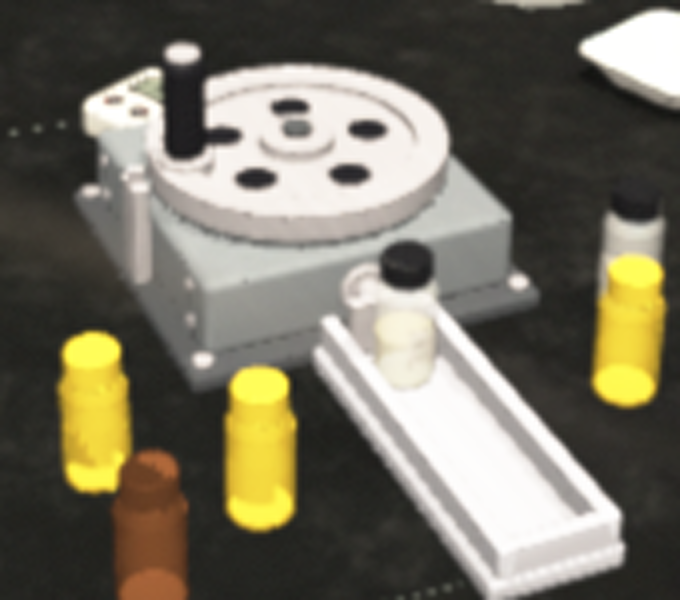

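```bash
python3 - <<'E'
import pickle,cv2,numpy as np
from h import *
from scipy.spatial import cKDTree
from scipy.optimize import least_squares
t=pickle.load(open("pics/top0.pkl","rb"));s=pickle.load(open("pics/side0.pkl","rb"))
o=lambda u,v:(260+u/4-.375,190+v/4-.375)
print("hub",at_z(t,*o(227,189),.07).round(4))
R=[at_z(t,*o(*p),.066)[:2] for p in[(85,190),(370,190),(227,50),(227,332)]];print("rim",np.round(R,4), np.array(R).mean(0).round(4))
print("handle top",at_z(t,*o(232,299),.12).round(4))
q=lambda u,v:(250+u/4-.375,220+v/4-.375)
print("side handle top",at_z(s,*q(183,52),.12).round(4),"hub",at_z(s,*q(297,128),.07).round(4))
for a,b in[((405,132),(700,122)),((405,245),(705,228))]:
    A=at_z(t,*o(*a),.026);B=at_z(t,*o(*b),.026);print("slide",A.round(4),B.round(4),np.degrees(np.arctan2(*(B-A)[:2])))
print("pointer",at_z(t,*o(235,350),.07).round(4),"vial cap",at_z(t,*o(464,181),.072).round(4))
for f in(t,s):
    C=cloud(f);D=np.hypot(C[...,0]-.562,C[...,1]+.067)
    m=(f["range_z"]>0)&(abs(C[...,2]-.066)<.006)&(D<.085);P=C[m][:,:2].astype(np.float32);print(cv2.fitEllipse(cv2.convexHull(P)),cv2.minEnclosingCircle(P))
    print(np.median(C[m][:,2]))
E
```

```text
hub [ 0.5642 -0.0645  0.07  ]
rim [[ 0.564   0.0061]
 [ 0.5641 -0.1354]
 [ 0.634  -0.0644]
 [ 0.4936 -0.0645]] [ 0.5639 -0.0645]
handle top [ 0.5089 -0.0673  0.12  ]
side handle top [ 0.5104 -0.0662  0.12  ] hub [ 0.5648 -0.0638  0.07  ]
slide [ 0.5971 -0.1561  0.026 ] [ 0.6027 -0.31    0.026 ] 177.9064858783365
slide [ 0.5386 -0.1558  0.026 ] [ 0.5475 -0.3119  0.026 ] 176.733021618455
pointer [ 0.4847 -0.0685  0.07  ] vial cap [ 0.5681 -0.1815  0.072 ]
((0.5594981908798218, -0.06502397358417511), (0.13699044287204742, 0.14930914342403412), 92.66165924072266) ((0.5564576983451843, -0.06499085575342178), 0.0763358399271965)
0.06466290341215798
((0.5620787739753723, -0.0646023079752922), (0.13911914825439453, 0.14878004789352417), 99.12947845458984) ((0.5587217807769775, -0.06460277736186981), 0.07665544748306274)
0.06395579783565974
```

Look-alikes:
- **Handle:** only the black sleeve at top (318,264). The dark disc holes and the vial caps are not it.
- **Feed vial:** clear with a black cap, in the slide at top (375,236).
- **Not meant:** clear or white vials at (360,178) and (422,187), yellow at (388,192), (400,277) and (378,303), brown at (416,303).

Both crops confirm the choice. The axis is at about (0.564, -0.0645) and the handle at (0.509, -0.067). Now I approach.

```bash
python3 -m inch '0 -0.05 0.05 0 0 0 0.02; 0 -0.15 0.15 0 0 0 0.06; 0 -0.26 0.26 0 0 0 0.1; 0 -0.37 0.37 0 0 0 0.14; 0 -0.48 0.48 0 0 0 0.18; 0 -0.59 0.59 0 0 0 0.22; 0 -0.69 0.69 0 0 0 0.25; 0 -0.76 0.76 0 0 0 0.27; 0 -0.78 0.78 0 0 0 0.272; 0 -0.78 0.78 0 0 0 0.272; 0 -0.78 0.78 0 0 0 0.272'
```

```text
t: 1.25
eef_pos: [0.3484, -0.3577, 0.2265]
ee_rot: [-3.142, -0.0, -3.141]
force: [-0.1, -0.6, -0.5]
width: 0.0875
```

```bash
python3 -m inch '0 -0.04 0.07 0 0 0 0; 0 -0.11 0.2 0.01 0 0 0; 0 -0.19 0.34 0.02 0 0 0; 0 -0.27 0.48 0.03 0 0 0; 0 -0.35 0.62 0.04 0 0 0; 0 -0.42 0.76 0.05 0 0 0; 0 -0.48 0.88 0.05 0 0 0; 0 -0.52 0.95 0.05 0 0 0; 0 -0.535 0.97 0.05 0 0 0; 0 -0.535 0.97 0.05 0 0 0; 0 -0.535 0.97 0.05 0 0 0'
python3 - <<'E'
from station import arm
import cv2,pickle
for n in("side","wrist"):
    f=arm.grab_frame(n);cv2.imwrite(f"pics/{n}1.png",f["img"][:,:,::-1])
E
```

```text
t: 2.35
eef_pos: [0.5085, -0.0677, 0.2112]
ee_rot: [-3.141, -0.001, 3.14]
force: [0.3, 0.0, 0.5]
width: 0.0875
```

View pics/side1.png

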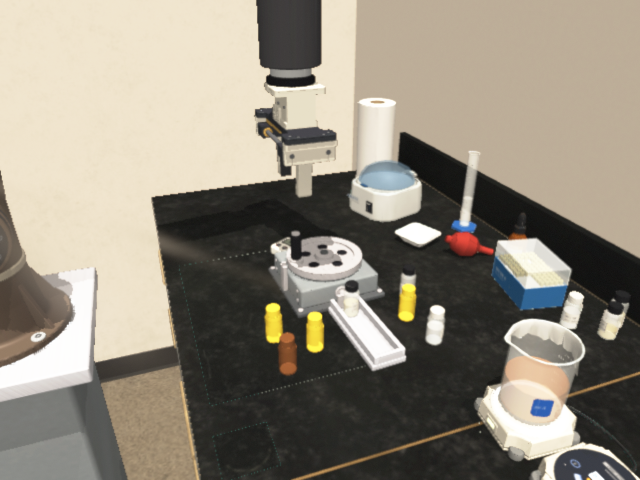

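View pics/wrist1.png

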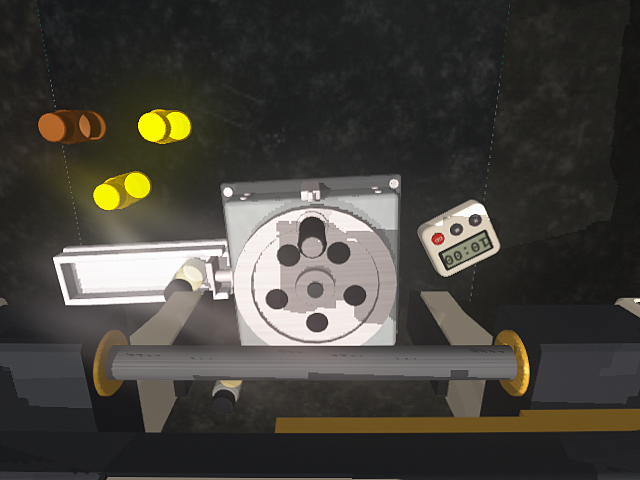

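The side view shows the gripper above the handle, which is at (296,245). The wrist view shows the handle tip at about (313,243), nearly centred between the fingers. I'll refine its position and the axis from the wrist view.

```bash
python3 - <<'E'
from station import arm
import cv2,numpy as np
s=arm.get_state();f=arm.grab_frame("wrist")
print(s['eef_pos'],s['ee_rot'])
from scipy.spatial.transform import Rotation as R
K=np.array([[f["fx"],0,f["cx"]],[0,f["fy"],f["cy"]],[0,0,1]]);d=np.array(f["dist"]);T=np.array(f["tool_from_camera"])
vv,uu=np.mgrid[:480,:640]
p=cv2.undistortPoints(np.stack([uu,vv],-1).reshape(-1,1,2).astype(float),K,d).reshape(480,640,2)
Z=f["range_z"];P=np.stack([p[...,0]*Z,-p[...,1]*Z,-Z],-1)
Rw=R.from_euler('xyz',s['ee_rot']).as_matrix()
W=(P@T[:3,:3].T+T[:3,3])@Rw.T+s['eef_pos']
m=(Z>0)&(W[...,2]>.112)&(W[...,2]<.125)&(np.hypot(W[...,0]-.509,W[...,1]+.067)<.03)
print(m.sum(),W[m].mean(0),W[m].min(0),W[m].max(0))
c=cv2.resize(f["img"][165:355,200:420],None,fx=3,fy=3,interpolation=2);cv2.imwrite("pics/wc.png",c[:,:,::-1])
def az(u,v,z):
    q=cv2.undistortPoints(np.array([[[u,v]]],float),K,d)[0,0]
    r=Rw@T[:3,:3]@np.array([q[0],-q[1],-1]);o=Rw@T[:3,3]+s['eef_pos'];return (o+r*(z-o[2])/r[2]).round(4)
print("tip",az(313,245,.12),"hub",az(315.5,289,.07), "rim L/R",az(233,272,.066),az(396,272,.066))
E
```

```text
[ 0.5083953  -0.06777566  0.21148953] [-3.14150490e+00 -3.84871535e-04  3.13991913e+00]
640 [ 0.50835434 -0.06549977  0.11803231] [ 0.49978624 -0.07559535  0.11201033] [ 0.5194654  -0.05534212  0.12182341]
tip [ 0.5084 -0.0645  0.12  ] hub [ 0.5641 -0.062   0.07  ] rim L/R [ 0.5501 -0.1316  0.066 ] [0.5505 0.006  0.066 ]
```

View pics/wc.png

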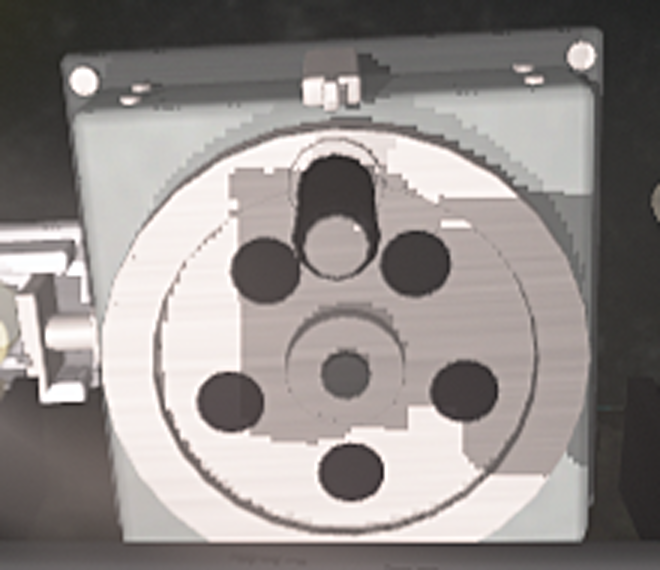

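The wrist view agrees to about 2 mm, with the axis at y≈-0.063 and the handle at about (0.509, -0.0655). Now I descend and close gently.

```bash
python3 -m inch '0 0 0.007 0.05 0 0 0; 0 0 0.007 0.15 0 0 0; 0 0 0.007 0.26 0 0 0; 0 0 0.007 0.35 0 0 0; 0 0 0.007 0.41 0 0 0; 0 0 0.007 0.425 0 0 0; 0.5 0 0.007 0.425 0 0 0; 0.5 0 0.007 0.425 0 0 0; 0.5 0 0.007 0.425 0 0 0; 0.5 0 0.007 0.425 0 0 0' 12
python3 -m inch '1 0 0 0 0 0 0; 1 0 0 0 0 0 0; 1 0 0 0 0 0 0; 1 0 0 0 0 0 0; 1 0 0 0 0 0 0; 1 0 0 0 0 0 0; 1 0 0 0 0 0 0; 1 0 0 0 0 0 0' 12
python3 - <<'E'
from station import arm
import cv2
print(arm.get_state()['force'],arm.get_state()['moment'])
f=arm.grab_frame("side");cv2.imwrite("pics/side2.png",cv2.resize(f["img"][130:370,200:440],None,fx=2.5,fy=2.5)[:,:,::-1])
E
```

```text
t: 3.5
eef_pos: [0.5095, -0.0643, 0.085]
ee_rot: [3.141, 0.002, 3.142]
force: [-0.5, 0.0, -0.3]
width: 0.0609
t: 4.3
eef_pos: [0.5089, -0.0644, 0.0841]
ee_rot: [-3.142, -0.0, 3.141]
force: [0.7, -0.5, 2.2]
width: 0.0197
[ 0.6505465  -0.51248175  2.23991617] [-0.2297318   0.08612551  0.01029342]
```

View pics/side2.png

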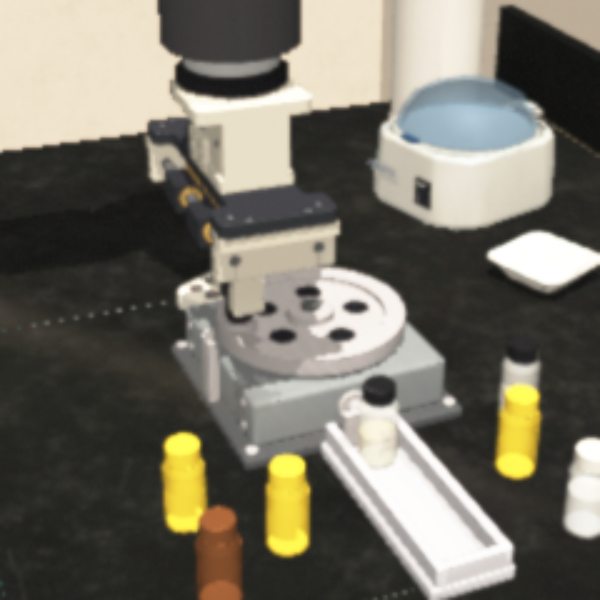

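The handle is gripped: width is 19.7 mm and forces are small. Next I work out the quarter-turn shifts.

```bash
python3 - <<'E'
import numpy as np
p0=np.radians(182)
P=lambda d:55*np.array([np.cos(p0-np.radians(d)),np.sin(p0-np.radians(d))])
for s,e in((0,90),(90,180),(180,270),(270,360)):
    print('; '.join("1 %.3f %.3f 0 0 0 0"%(-v[0]/300+0,v[1]/300) for v in[P(d)-P(s) for d in np.linspace(s,e,13)[1:]]))
E
```

```text
1 -0.001 0.024 0 0 0 0; 1 -0.005 0.048 0 0 0 0; 1 -0.011 0.071 0 0 0 0; 1 -0.021 0.092 0 0 0 0; 1 -0.034 0.113 0 0 0 0; 1 -0.049 0.131 0 0 0 0; 1 -0.067 0.148 0 0 0 0; 1 -0.086 0.162 0 0 0 0; 1 -0.107 0.173 0 0 0 0; 1 -0.130 0.182 0 0 0 0; 1 -0.153 0.187 0 0 0 0; 1 -0.177 0.190 0 0 0 0
1 -0.024 -0.001 0 0 0 0; 1 -0.048 -0.005 0 0 0 0; 1 -0.071 -0.011 0 0 0 0; 1 -0.092 -0.021 0 0 0 0; 1 -0.113 -0.034 0 0 0 0; 1 -0.131 -0.049 0 0 0 0; 1 -0.148 -0.067 0 0 0 0; 1 -0.162 -0.086 0 0 0 0; 1 -0.173 -0.107 0 0 0 0; 1 -0.182 -0.130 0 0 0 0; 1 -0.187 -0.153 0 0 0 0; 1 -0.190 -0.177 0 0 0 0
1 0.001 -0.024 0 0 0 0; 1 0.005 -0.048 0 0 0 0; 1 0.011 -0.071 0 0 0 0; 1 0.021 -0.092 0 0 0 0; 1 0.034 -0.113 0 0 0 0; 1 0.049 -0.131 0 0 0 0; 1 0.067 -0.148 0 0 0 0; 1 0.086 -0.162 0 0 0 0; 1 0.107 -0.173 0 0 0 0; 1 0.130 -0.182 0 0 0 0; 1 0.153 -0.187 0 0 0 0; 1 0.177 -0.190 0 0 0 0
1 0.024 0.001 0 0 0 0; 1 0.048 0.005 0 0 0 0; 1 0.071 0.011 0 0 0 0; 1 0.092 0.021 0 0 0 0; 1 0.113 0.034 0 0 0 0; 1 0.131 0.049 0 0 0 0; 1 0.148 0.067 0 0 0 0; 1 0.162 0.086 0 0 0 0; 1 0.173 0.107 0 0 0 0; 1 0.182 0.130 0 0 0 0; 1 0.187 0.153 0 0 0 0; 1 0.190 0.177 0 0 0 0
```

```bash
python3 -m inch '1 -0.001 0.024 0 0 0 0; 1 -0.005 0.048 0 0 0 0; 1 -0.011 0.071 0 0 0 0; 1 -0.021 0.092 0 0 0 0; 1 -0.034 0.113 0 0 0 0; 1 -0.049 0.131 0 0 0 0; 1 -0.067 0.148 0 0 0 0; 1 -0.086 0.162 0 0 0 0; 1 -0.107 0.173 0 0 0 0; 1 -0.130 0.182 0 0 0 0; 1 -0.153 0.187 0 0 0 0; 1 -0.177 0.190 0 0 0 0'
python3 - <<'E'
from station import arm
import cv2
print(arm.get_state()['force'],arm.get_state()['moment'])
f=arm.grab_frame("side");cv2.imwrite("pics/side3.png",cv2.resize(f["img"][130:370,200:440],None,fx=2.5,fy=2.5)[:,:,::-1])
E
```

```text
t: 5.55
eef_pos: [0.5614, -0.009, 0.0841]
ee_rot: [-3.138, -0.003, -3.141]
force: [0.7, -14.2, 3.3]
width: 0.0198
[  0.66712238 -14.23075588   3.33150931] [-5.1613748   0.34811287 -0.01743636]
```

View pics/side3.png

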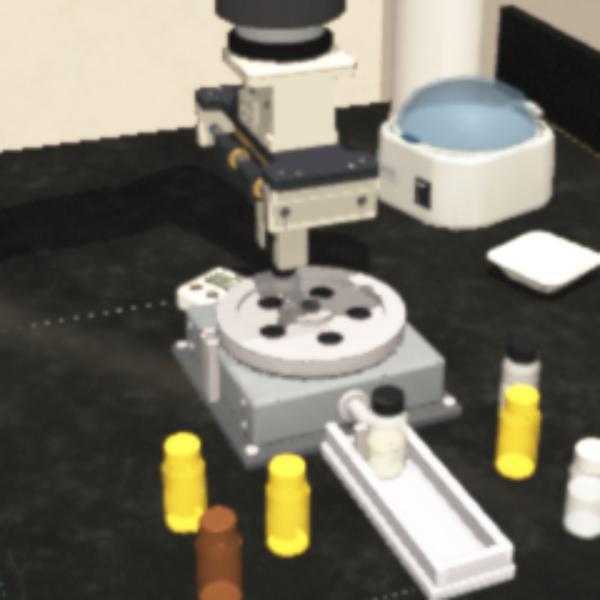

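The quarter turn is done and the vial has begun to move. There is a 14 N pull in y, so the assumed circle is about 1 mm too far in +y. I'll take that out in the next quarter.

```bash
python3 -m inch '1 -0.024 -0.004 0 0 0 0; 1 -0.048 -0.009 0 0 0 0; 1 -0.071 -0.015 0 0 0 0; 1 -0.092 -0.025 0 0 0 0; 1 -0.113 -0.038 0 0 0 0; 1 -0.131 -0.053 0 0 0 0; 1 -0.148 -0.071 0 0 0 0; 1 -0.162 -0.090 0 0 0 0; 1 -0.173 -0.111 0 0 0 0; 1 -0.182 -0.134 0 0 0 0; 1 -0.187 -0.157 0 0 0 0; 1 -0.190 -0.181 0 0 0 0'
python3 - <<'E'
from station import arm
import cv2
print(arm.get_state()['force'],arm.get_state()['moment'])
f=arm.grab_frame("side");cv2.imwrite("pics/side4.png",cv2.resize(f["img"][130:370,200:440],None,fx=2.5,fy=2.5)[:,:,::-1])
E
```

```text
t: 6.8
eef_pos: [0.6187, -0.0615, 0.084]
ee_rot: [3.141, -0.001, -3.141]
force: [-6.1, 1.2, 7.1]
width: 0.0196
[-6.1252424   1.20287049  7.07010182] [0.54100033 1.99305802 0.04264331]
```

View pics/side4.png

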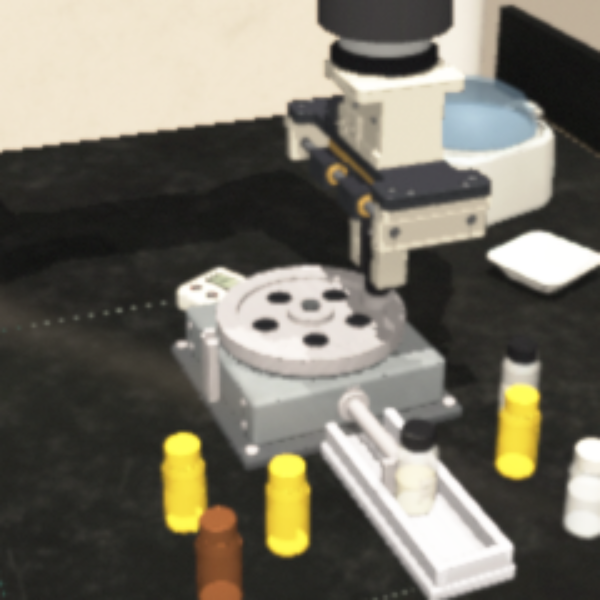

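Half a turn is done and the vial has been pushed down the slide, still upright. On to the third quarter.

```bash
python3 -m inch '1 0.002 -0.024 0 0 0 0; 1 0.006 -0.049 0 0 0 0; 1 0.012 -0.073 0 0 0 0; 1 0.022 -0.094 0 0 0 0; 1 0.035 -0.115 0 0 0 0; 1 0.050 -0.133 0 0 0 0; 1 0.068 -0.150 0 0 0 0; 1 0.087 -0.164 0 0 0 0; 1 0.108 -0.175 0 0 0 0; 1 0.131 -0.184 0 0 0 0; 1 0.154 -0.189 0 0 0 0; 1 0.178 -0.192 0 0 0 0'
python3 - <<'E'
from station import arm
import cv2
print(arm.get_state()['force'],arm.get_state()['moment'])
f=arm.grab_frame("side");cv2.imwrite("pics/side5.png",cv2.resize(f["img"][130:370,200:440],None,fx=2.5,fy=2.5)[:,:,::-1])
E
```

```text
t: 8.05
eef_pos: [0.5654, -0.1195, 0.0841]
ee_rot: [-3.141, 0.001, 3.142]
force: [0.7, 3.9, 1.1]
width: 0.0195
[0.73408451 3.89208297 1.13307332] [ 1.60165613 -0.49374013  0.06126842]
```

View pics/side5.png

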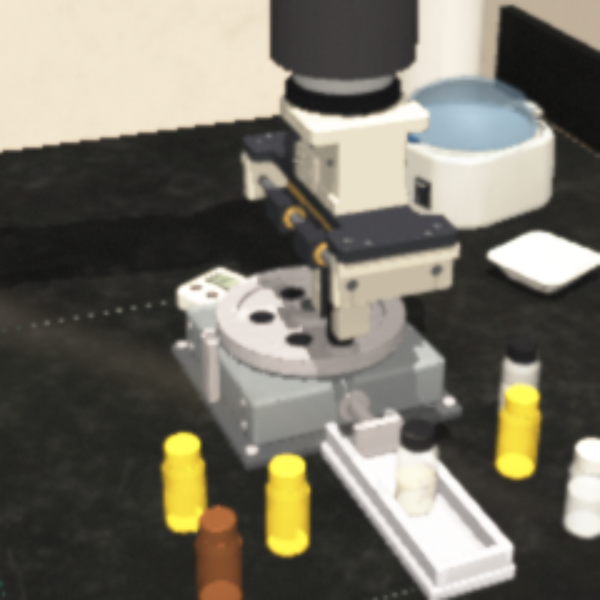

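The pusher is retracting and the vial stands clear of it. Now the last quarter, back to home.

```bash
python3 -m inch '1 0.024 0.001 0 0 0 0; 1 0.048 0.005 0 0 0 0; 1 0.071 0.011 0 0 0 0; 1 0.092 0.021 0 0 0 0; 1 0.113 0.034 0 0 0 0; 1 0.131 0.049 0 0 0 0; 1 0.148 0.067 0 0 0 0; 1 0.162 0.086 0 0 0 0; 1 0.173 0.107 0 0 0 0; 1 0.182 0.130 0 0 0 0; 1 0.186 0.153 0 0 0 0; 1 0.188 0.175 0 0 0 0'
python3 -m inch '1 0 0 0 0 0 0; 1 0 0 0 0 0 0'
python3 - <<'E'
from station import arm
import cv2
print(arm.get_state()['force'],arm.get_state()['moment'])
f=arm.grab_frame("side");cv2.imwrite("pics/side6.png",cv2.resize(f["img"][130:370,200:440],None,fx=2.5,fy=2.5)[:,:,::-1])
E
```

```text
t: 9.3
eef_pos: [0.5086, -0.0663, 0.084]
ee_rot: [-3.141, -0.001, -3.142]
force: [-1.9, -1.7, 3.4]
width: 0.0194
t: 9.5
eef_pos: [0.5087, -0.0665, 0.084]
ee_rot: [3.142, -0.001, -3.141]
force: [-4.4, 0.7, 5.7]
width: 0.0201
[-4.44786     0.66368191  5.74376638] [0.38744778 1.41740511 0.03528311]
```

View pics/side6.png

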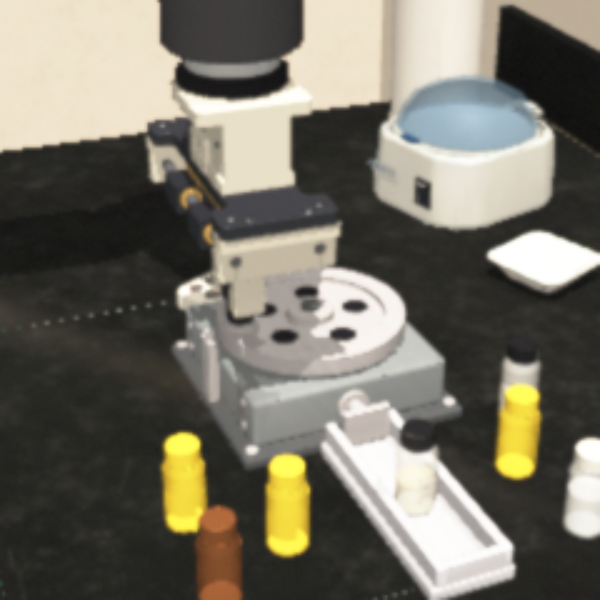

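The handle is back at home, and the vial stands about midway down the slide. Now I open and lift straight off.

```bash
python3 -m inch '0.6 0 0 0 0 0 0; 0.4 0 0 0 0 0 0; 0 0 0 0 0 0 0; 0 0 0 0 0 0 0; 0 0 0 0 0 0 0; 0 0 0 0 0 0 0; 0 0 0 0 0 0 0; 0 0 0 0 0 0 0'
python3 -m inch '0 0 0 -0.03 0 0 0; 0 0 0 -0.1 0 0 0; 0 0 0 -0.2 0 0 0; 0 0 0 -0.3 0 0 0; 0 0 0 -0.38 0 0 0; 0 0 0 -0.42 0 0 0; 0 0 0 -0.42 0 0 0'
python3 -m inch '0 0.05 -0.1 0 0 0 0; 0 0.1 -0.24 0 0 0 0; 0 0.15 -0.38 0 0 0 0; 0 0.2 -0.52 0 0 0 0; 0 0.25 -0.66 0 0 0 0; 0 0.28 -0.8 0 0 0 0; 0 0.3 -0.9 0 0 0 0; 0 0.3 -0.95 0 0 0 0; 0 0.3 -0.95 0 0 0 0; 0 0.3 -0.95 0 0 0 0'
python3 - <<'E'
from station import arm
import cv2,pickle
print(arm.get_state()['force'])
for n in("side","top"):
    f=arm.grab_frame(n);pickle.dump(f,open(f"pics/{n}7.pkl","wb"))
    c=f["img"][190:300,260:450] if n=="top" else f["img"][220:370,250:420]
    cv2.imwrite(f"pics/{n}7.png",cv2.resize(c,None,fx=4,fy=4,interpolation=2)[:,:,::-1])
E
```

```text
t: 10.35
eef_pos: [0.5093, -0.0668, 0.0841]
ee_rot: [3.142, 0.0, 3.142]
force: [0.0, -0.1, 0.1]
width: 0.0784
t: 11.05
eef_pos: [0.5102, -0.0666, 0.212]
ee_rot: [3.141, 0.004, -3.141]
force: [-0.4, 0.1, 0.0]
width: 0.0876
t: 12.05
eef_pos: [0.4189, -0.3513, 0.209]
ee_rot: [3.141, -0.002, 3.141]
force: [0.6, 0.6, -0.2]
width: 0.0875
[ 0.60318515  0.58131419 -0.18465721]
```

View pics/side7.png

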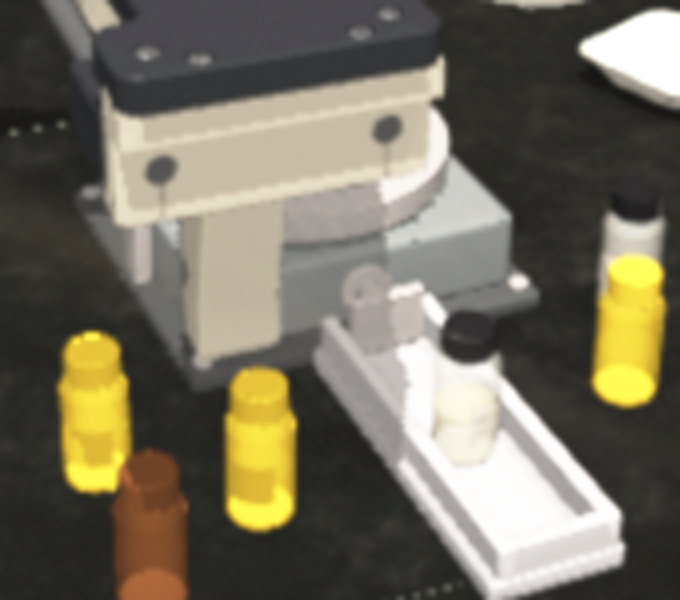

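View pics/top7.png

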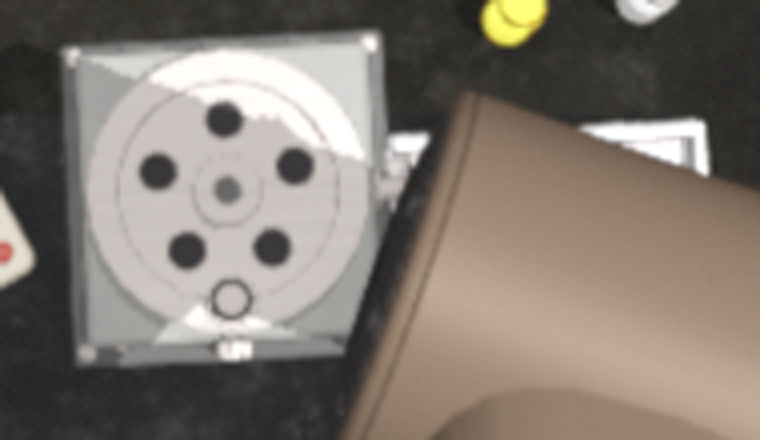

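```bash
python3 - <<'E'
import pickle,numpy as np
from h import *
s=pickle.load(open("pics/side7.pkl","rb"));s0=pickle.load(open("pics/side0.pkl","rb"))
q=lambda u,v:(250+u/4-.375,220+v/4-.375)
a=at_z(s,*q(470,324),.072);b=at_z(s0,*q(408,255),.072)
th=np.radians(-2.6)
for v in(b,a):
    d=v[:2]-np.array([.564,-.0645]);ex=np.array([np.cos(np.radians(2.6)),np.sin(np.radians(2.6))]);ey=np.array([-ex[1],ex[0]]);print(v.round(4),"feeder x,y",d@ex,d@ey)
from station import arm
st=arm.get_state();print(st['t'],abs(st['qd']).max());arm.job_done()
E
```

```text
[ 0.5689 -0.1834  0.072 ] feeder x,y -0.0005387962731746343 -0.11902566402887048
[ 0.5719 -0.2373  0.072 ] feeder x,y 6.352629835824526e-05 -0.17302283140316768
12.15 0.006238496432772995
the job is handed in; nothing more can be done
```

I gripped the crank handle with 12 N and turned the flywheel clockwise through one full revolution in four quarter turns. I then opened the gripper, lifted clear, moved aside and handed the job in at 12.15 s of the 51 s allowed.

**Last checks:**
- **Handle:** in the top view it is back at its starting pixel to within a quarter of a pixel, at the home pointer.
- **Vial:** it stands upright in the slide, measured 173 mm from the axis and within about 1 mm of the centre line. It started at 119 mm. This comes from the side view only, because the arm hid the vial from the top camera.
- **Robot:** the gripper is open and clear of everything, the force reads about zero, and the arm is still.

**Disagreements:** the camera estimates of the wheel axis differed by about 2 mm. That gave a sideways pull of 14 N at the end of the first quarter. I corrected for it, and the forces read after each later quarter were at or below about 10 N. No check failed.

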